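Hang the parts caddy on the double hook and lock it in

ROBOT

A 7-joint arm with a two-finger parallel gripper is mounted at the origin on a cart in front of the work surface, level with it; the furniture and walls round the work are solid. World frame = base frame: x ahead of the robot, y to its left, z up, the work surface at z = 0. Lengths are in m, angles in rad, forces in N, time in s.
With the tool pointing down it reaches from about 0.4 to 0.9 m from the base axis. Payload 5.5 kg.
Tool frame: the origin (TCP) lies at the very end of the fingers, on their centre line; the grasp point (between the pads) lies 19 mm behind it; z points along the fingers, x is the direction in which the jaws open and shut, and the axes are right-handed (so a half turn about z gives the same grasp; the last joint's range is limited). The gripper opens to 92 mm and grips with 3 to 60 N. Pads are 19 mm wide; open, the fingers measure 130 mm over their backs; the gripper's body (75 mm by 190 mm) begins 47 mm behind the grasp point.
Start: joints at [-0.961, 0.501, -0.427, 1.55, 0.221, 1.138, -0.21], TCP at [0.221, 0.611, 0.227] pointing down, gripper open.
Joint ranges: [-2.88, 2.88], [-0.31, 2.03], [-1.54, 1.56], [0.2, 2.42], [-1.41, 4.55], [0.19, 2.02], [-2.57, 2.57]. Speed limits (rad/s): [2.57, 2.57, 3.14, 3.14, 3.14, 3.14, 3.14].

INTERFACE

Orientations are given as a 3x3 rotation matrix whose columns are the frame's x, y, z axes.
In Python, from bench import bot, snapshot, order gives the robot as it stands.
- The arm moves only by the tool carry_out, never from a script. Its argument "series" is one flat list of numbers, 7 for each row, row after row: the shift along the world's x, y, z in cm, then the turn, a rotation vector about the world's x, y, z in degrees, then the finger opening in cm, from 0 to 9.18. In form: [dx, dy, dz, rx, ry, rz, gripper, dx, dy, dz, rx, ry, rz, gripper, ...]. A call has 1 to 8 rows; each row is the pose to reach, as a shift and turn from the pose commanded when the call began; what a row does not reach only later rows make up. A row lasts 1/8 s, in which the tool goes at most 62.5 mm and 10.7 degrees, less where a joint would pass 70% of its speed; a pose out of reach is approached as far as the arm can. A call with a gripper value outside its range is refused whole. The fingers move at their own pace and stop on an object; "newtons" is the grip in N (left out, the last holds). Time passes only in rows, so rows that repeat a pose let the fingers close. It gives the time, the measured TCP pose, the force and the opening at its end, in the units of the state.
- bot.observe(): the state, without advancing time (a new reading comes with each control period).
- snapshot(name): name is "side" or "top" or "wrist"; returns a dict with "pixels" (420x560x3 uint8, red, green, blue), "range_z" (420x560 float32, m along the optical axis (not along the pixel's ray), 0 where there is no reading), "K" (3x3 intrinsics, pixels), "extrinsics" (4x4, takes a point from world to camera coordinates); the wrist camera has in their place "mount" (4x4, takes a point from camera to tool coordinates, whose origin is the TCP and whose axes are the tool frame's). Camera axes: x right, y down, z forward; pixel columns grow to the right and rows downward; lengths in m; the calibration is good to about 2 mm. A picture is of the moment at which its call begins: read the wrist's pose just before it.
- order.finish_job(): hands the job in, once; it reports no verdict.
The state is a dict: "time": time; "q": joint angles; "joint_vel": joint speeds; "joint_efforts": joint torques, N m; "eef_pos": TCP position; "ee_rot": TCP orientation; "ft_force": force on the tool from outside, world axes, zero at the start; "ft_torque": the same for the moment, N m; "width": opening from 0.0 (shut) to 1.0 (fully open).
Only numpy, scipy, OpenCV 4.12 (cv2) and the standard library are available. Lean on these libraries where they do the work, as an engineer would, in place of code of your own. Each camera call takes 0.05 s, during which the arm holds its last target.

TASK

Hang the blue parts caddy by its wooden bar handle on the two prongs of the green hook stand, with the spacer ring still lying in it. Once it hangs there freely, swing the red keeper arm over the handle as far as it goes, so that the caddy cannot be lifted off. Leave the other things on the table alone.

Things in the scene. Friction and masses are not known exactly. Their poses are not given: they have to be found in the camera images.
- caddy_handle (a point): Middle of the caddy's wooden bar handle: a round rod 14 mm thick, 134 mm long along this point's y axis; z up. It lies 118 mm above the caddy's underside. Upright plates at y = +-68 mm, 24 mm wide along x, carry its ends and reach 12 mm above the bar's centre; elsewhere the bar is free all round. Both ways round are alike.
- caddy: The loose blue sheet-metal caddy: origin at the centre of its underside, axes as caddy_handle. Tray 100 mm along x, 140 mm along y, 42 mm high, walls and floor 3 mm, open above. About 0.35 kg, 0.64 kg with the ring in it.
- spacer_ring: Grey steel spacer ring, 68 mm across, 15 mm high, about 0.29 kg, lying loose in the caddy's tray: origin at the centre of its underside.
- ring_centre (a point): Centre of the spacer ring, half-way up.
- hook_seat (a point): On the green hook stand, bolted to the table: the point half-way between its two prongs, level with the prongs' tops in their seats, 169 mm above the table. x points back to the post, y from one prong to the other, z up. When the caddy hangs, its bar lies across both prongs, parallel to y, bar centre 7 mm above this point. The post's front is at x = +76 mm, a cross bar on it at +70 mm.
- prong_tip (a point): Top of the upturned tip of the prong on the +y side. In the frame of hook_seat (same axes) the two alike steel prongs, 8 mm thick, are at y = +-42 mm. Each comes forward from the post with its top at z = +15 mm, dips between x = +22 and +8 mm to the seat (z = 0), is level to x = -8 mm and rises to its tip at x = -26 mm, top at z = +24 mm.
- keeper (a joint): Angle of the red keeper arm, a flat bar 132 x 16 x 6 mm that swivels level about an upright pin on the post, underside 197 mm above the table. 0 = closed at its stop, pointing along -x of hook_seat between the prongs, over the handle bar; grows as it swings open to +y (1.57: along +y). Starts open at 1.2 to 1.6. Pin friction (0.04 N m) holds it where it is left.
- keeper_knob (a point): The black upright knob near the free end of the keeper arm, 16 mm thick where it is held: its top is 12 mm above this point, the arm's top 24 mm below. It lies 122 mm from the pin's upright axis, which stands at x = +88 mm, y = 0 of hook_seat. The point turns with the arm; its x axis points to the pin.
- block_centre (a point): Bystander: white setting block with a black knob, 40 x 60 x 46 mm, loose; the point lies 20 mm above its underside.
- hexkey_centre (a point): Bystander: black hex key, 49 x 124 x 8 mm, loose, flat on the table; the point is the centre of its outline, half-way up.

How it is judged:
By the outcome, as a careful person would: the job done as asked, in the order asked, and still so for the second after the job is handed in, with the robot touching nothing.
It also fails if it takes over 67 s, if anything falls off the work surface, if the arm or the gripper's body presses on something with over 40 N, if the wrist force passes 120 N, or if a joint passes its speed limit or range.

## Working session

There is one attempt and no reset: what is moved stays moved. The work goes in short steps, Python scripts to look and compute and a tool call to move; the robot and the scene stay as the last step left them, time stands still between calls to the robot, and variables do not carry over. Pictures are saved under pics/ and viewed, and the job is handed in when it is done.

Besides the shell and the picture viewer there is one more tool, called as name(argument=value, ...) on one line, values as JSON. carry_out: Moves the arm, as the interface text tells. Its arguments: {"type":"object","properties":{"series":{"type":"array"},"newtons":{"type":"number"}},"required":["series"]}

```bash
ls; mkdir -p pics; python3 - <<'E'
from bench import bot,snapshot
import cv2,numpy as np
o=bot.observe();print(o)
for n in["side","top","wrist"]:
    s=snapshot(n);cv2.imwrite(f"pics/{n}0.png",s["pixels"][:,:,::-1]);np.savez(f"{n}0.npz",**s)
    print(n,s["K"],s.get("extrinsics",s.get("mount")))
E
```

```text
pics
{'time': 0.0, 'q': array([-0.96079056,  0.50185999, -0.42674797,  1.55141354,  0.22084947,
        1.13830141, -0.21028367]), 'joint_vel': array([ 5.11960218e-04,  2.54084062e-05,  1.40138514e-03,  1.15086403e-03,
       -9.26412857e-04, -3.55782400e-04, -1.10441873e-04]), 'joint_efforts': array([-1.28084735e-03, -5.66581142e+01, -5.81731170e+00, -2.79131001e+01,
       -6.88250433e-02,  3.03517480e-02,  1.82685121e-04]), 'eef_pos': array([0.22078297, 0.61063086, 0.2256821 ]), 'ee_rot': array([[ 3.39850843e-01,  9.40479116e-01, -6.61422337e-04],
       [ 9.40477387e-01, -3.39851486e-01, -1.80334641e-03],
       [-1.92079500e-03, -9.18395410e-06, -9.99998155e-01]]), 'ft_force': array([-0.45426942, -0.7182116 , -0.14710808]), 'ft_torque': array([ 0.0199969 , -0.01722948, -0.05604857]), 'width': 1.0018169722212704}
side [[482.0431937    0.         283.60270066]
 [  0.         482.0431937  202.07309225]
 [  0.           0.           1.        ]] [[-0.95647468 -0.2917989  -0.0030963   0.44351448]
 [-0.14898701  0.49742632 -0.85461683  0.32037505]
 [ 0.25091643 -0.81695805 -0.51924993  0.69079898]
 [ 0.          0.          0.          1.        ]]
top [[478.98554818   0.         284.13713412]
 [  0.         478.98554818 210.82450284]
 [  0.           0.           1.        ]] [[ 0.00328587 -0.99991155  0.01288802 -0.20877645]
 [-0.98800158 -0.00523624 -0.154355    0.54949959]
 [ 0.15440883 -0.01222619 -0.98793139  1.02294608]
 [ 0.          0.          0.          1.        ]]
wrist [[356.13931928   0.         282.24114741]
 [  0.         356.13931928 211.40224673]
 [  0.           0.           1.        ]] [[ 9.99999472e-01 -1.46685787e-04  1.01670330e-03  4.43581158e-04]
 [-1.53562132e-04  9.57283158e-01  2.89152091e-01 -7.86430046e-02]
 [-1.01568745e-03 -2.89152094e-01  9.57282631e-01 -1.56212781e-01]
 [ 0.00000000e+00  0.00000000e+00  0.00000000e+00  1.00000000e+00]]
```

View pics/side0.png

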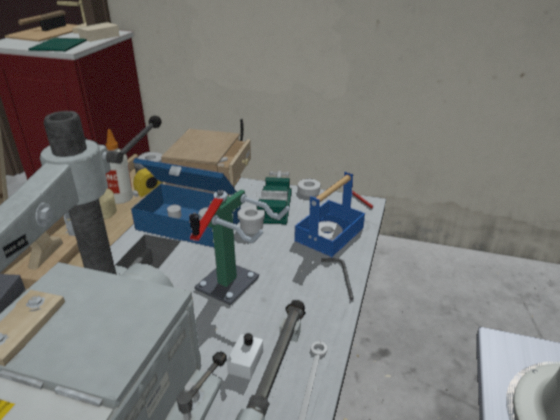

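View pics/top0.png

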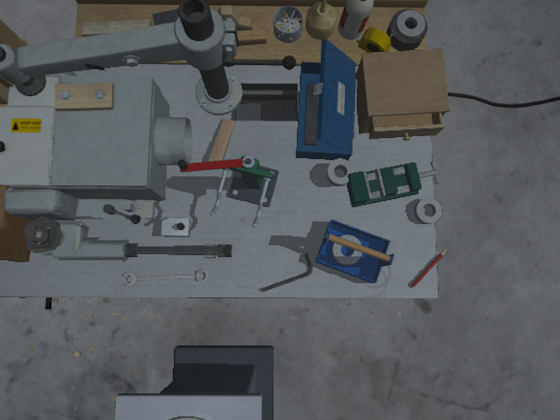

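View pics/wrist0.png

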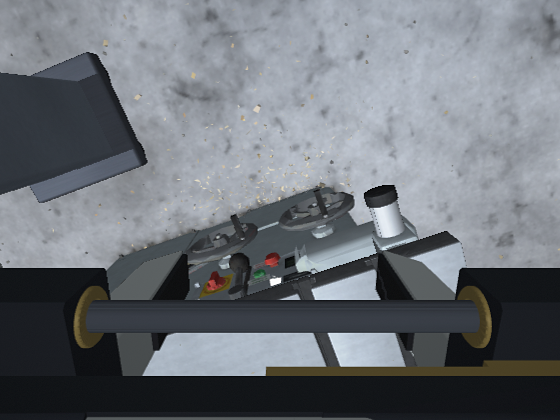

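The side view shows the caddy at about (330,225), the hook stand at about (225,250) with the red keeper at (207,215). In the top view the bar runs from (330,237) to (392,260), the prong tips are near (213,212) and (257,222), and the keeper runs from (250,163) to (183,166) with its knob at the left end. The arm is out of view to the left.

```bash
cat > h.py <<'E'
import numpy as np,cv2
def ld(n): return dict(np.load(n+".npz"))
def E(s): return s["extrinsics"]
def world(s):
    K=s["K"];d=s["range_z"];v,u=np.mgrid[0:420,0:560]
    P=np.stack([(u-K[0,2])/K[0,0]*d,(v-K[1,2])/K[1,1]*d,d,np.ones_like(d)],-1)
    return (P@np.linalg.inv(E(s)).T)[...,:3]
def ray(s,uv,z):
    K=s["K"];Ti=np.linalg.inv(E(s));c=Ti[:3,3]
    r=Ti[:3,:3]@np.array([(uv[0]-K[0,2])/K[0,0],(uv[1]-K[1,2])/K[1,1],1]);return c+r*(z-c[2])/r[2]
def proj(s,p):
    q=s["K"]@(E(s)@np.append(p,1))[:3];return q[:2]/q[2]
E
python3 - <<'E'
from h import *
np.set_printoptions(precision=4,suppress=True)
for n,x,y,w,h,k in[("top0",300,200,150,110,5),("top0",170,130,130,100,6),("side0",180,160,200,150,4)]:
    s=ld(n);im=cv2.resize(s["pixels"][y:y+h,x:x+w,::-1],None,fx=k,fy=k,interpolation=cv2.INTER_CUBIC)
    cv2.imwrite(f"pics/z_{n}_{x}.png",im)
s=ld("top0");W=world(s)
print("depth frac",(s["range_z"]>0).mean())
hsv=cv2.cvtColor(s["pixels"],cv2.COLOR_RGB2HSV)
for z in[(390,258),(360,247),(335,239),(250,163),(183,166),(214,212),(258,222),(215,165)]:
    print(z,hsv[z[1],z[0]],W[z[1],z[0]])
E
```

```text
depth frac 0.9959948979591837
(390, 258) [18 81 76] [ 0.442  -0.421   0.1239]
(360, 247) [ 19  99 121] [ 0.464  -0.3603  0.1242]
(335, 239) [ 18  95 118] [ 0.4805 -0.3099  0.1212]
(250, 163) [104  50  97] [ 0.6179 -0.1386  0.2037]
(183, 166) [120  15  34] [ 0.6034 -0.017   0.2345]
(214, 212) [106  43 112] [ 0.5246 -0.0703  0.19  ]
(258, 222) [103  26 120] [ 0.5304 -0.1468  0.0035]
(215, 165) [  1 183 102] [ 0.6137 -0.0716  0.203 ]
```

```bash
sleep 0
```

```text
(no output)
```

View pics/z_top0_300.png

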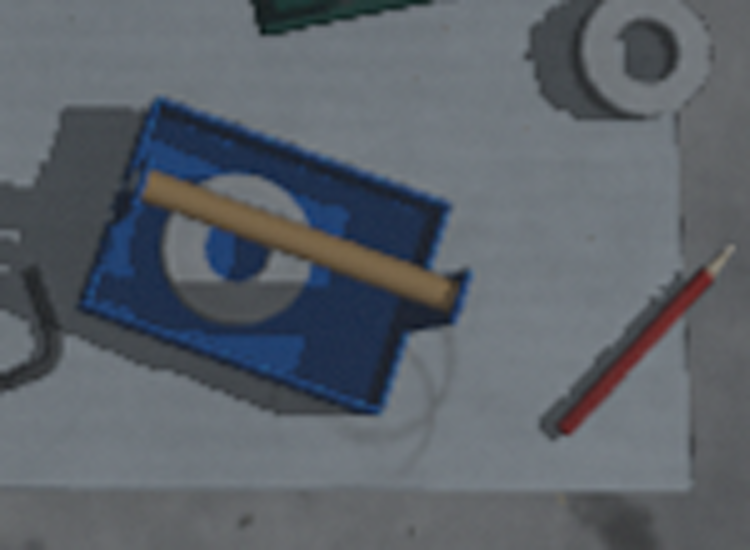

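View pics/z_top0_170.png

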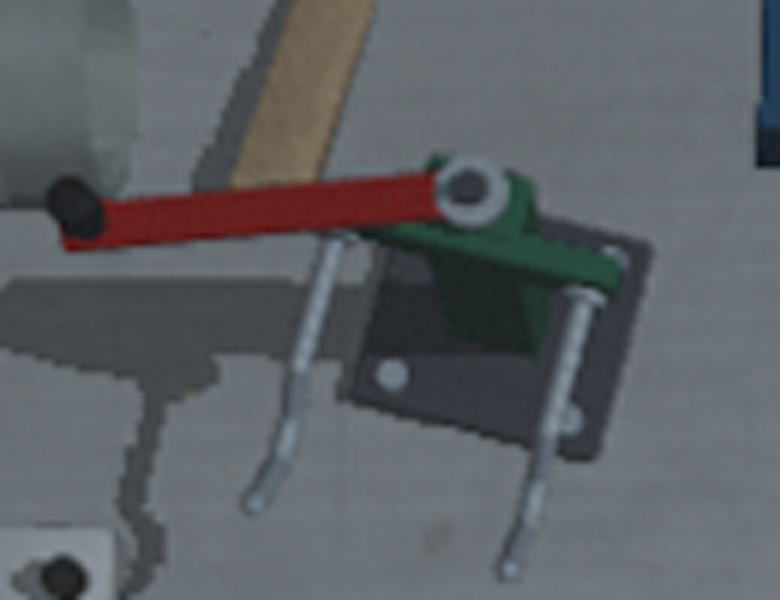

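View pics/z_side0_180.png

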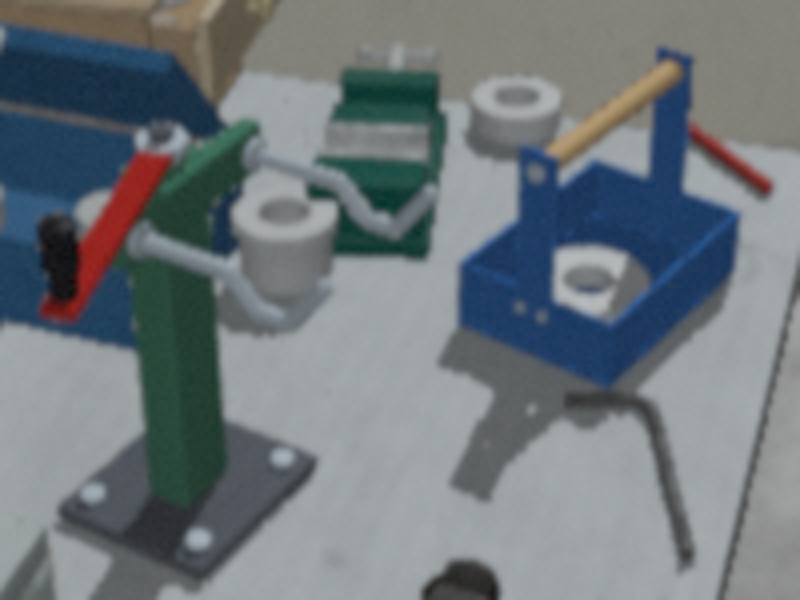

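```bash
python3 - <<'E'
from h import *
np.set_printoptions(precision=4,suppress=True)
s=ld("top0");W=world(s);hsv=cv2.cvtColor(s["pixels"],cv2.COLOR_RGB2HSV)
H,S,V=hsv[...,0],hsv[...,1],hsv[...,2]
roi=np.zeros((420,560),bool);roi[215:290,310:400]=1
m=roi&(H>10)&(H<28)&(S>50)
n,l,st,c=cv2.connectedComponentsWithStats(m.astype(np.uint8));i=1+st[1:,4].argmax();m=l==i
P=W[m];print("wood",m.sum(),P.min(0),P.max(0),np.percentile(P[:,2],[5,50,95]))
r=cv2.minAreaRect(np.argwhere(m)[:,::-1].astype(np.float32));b=cv2.boxPoints(r);print(r)
e=sorted(b.tolist(),key=lambda p:p[0]);a0=np.mean(e[:2],0);a1=np.mean(e[2:],0)
A,B=ray(s,a0,.119),ray(s,a1,.119);d=A-B;print("bar",A,B,np.linalg.norm(d),(A+B)/2,"yaw",np.degrees(np.arctan2(-d[0],d[1])))
# tray rim
mb=roi&(H>100)&(H<125)&(S>100)
Q=W[mb];rim=Q[(Q[:,2]>.036)&(Q[:,2]<.048)]
rr=cv2.minAreaRect(rim[:,:2].astype(np.float32)*1000);print("rim",rr,len(rim))
hi=Q[Q[:,2]>.1];print("plates",hi)
# ring
mr=roi&(W[...,2]>.014)&(W[...,2]<.024)&(S<60)
print("ring",mr.sum(),W[mr].mean(0),cv2.minEnclosingCircle(W[mr][:,:2].astype(np.float32)))
# keeper
roi2=np.zeros((420,560),bool);roi2[140:190,170:290]=1
mk=roi2&((H<8)|(H>172))&(S>120);Pk=W[mk];print("keeper z",np.percentile(Pk[:,2],[5,50,95]));Pk=Pk[abs(Pk[:,2]-.203)<.008]
print(cv2.minAreaRect(Pk[:,:2].astype(np.float32)*1000),Pk[:,:2].min(0),Pk[:,:2].max(0))
vx=cv2.fitLine(Pk[:,:2].astype(np.float32),cv2.DIST_L2,0,.01,.01).ravel();print(vx)
# pin/post top
R=W[140:185,235:275].reshape(-1,3);R=R[R[:,2]>.19];print("post zs",np.percentile(R[:,2],[50,90,99,100]))
kn=W[155:175,172:195].reshape(-1,3);kn=kn[kn[:,2]>.215];print("knob",len(kn),kn.mean(0),kn.min(0),kn.max(0))
# prongs
roi3=np.zeros((420,560),bool);roi3[165:232,195:285]=1
mp=roi3&(W[...,2]>.15)&(W[...,2]<.2)&(S<90)
mp&=~mk
n,l,st,c=cv2.connectedComponentsWithStats(mp.astype(np.uint8))
for i in range(1,n):
    if st[i,4]>15:
        p=W[l==i];print("pr",st[i],p.min(0),p.max(0));print(cv2.fitLine(p[:,:2].astype(np.float32),cv2.DIST_L2,0,.01,.01).ravel())
        j=p[:,0].argsort()[:6];print(p[j])
E
```

```text
wood 395 [ 0.3856 -0.4221  0.1147] [ 0.4886 -0.1934  1.0981] [0.1179 0.1218 0.1254]
((359.7664489746094, 247.642333984375), (64.58943939208984, 6.322246551513672), 19.98310661315918)
bar [ 0.4856 -0.2987  0.119 ] [ 0.4409 -0.4224  0.119 ] 0.13149579144134652 [ 0.4632 -0.3605  0.119 ] yaw -19.871128187441176
rim ((463.61724853515625, -359.7479248046875), (139.22508239746094, 99.37081146240234), 69.94878387451172) 243
plates [[ 0.3856 -0.1934  1.0981]
 [ 0.3856 -0.1934  1.0981]
 [ 0.4979 -0.2989  0.13  ]
 [ 0.4969 -0.2977  0.1214]
 [ 0.496  -0.299   0.1289]
 [ 0.4969 -0.2976  0.1029]
 [ 0.4944 -0.2973  0.125 ]
 [ 0.4939 -0.2988  0.1296]
 [ 0.4933 -0.2941  0.1163]
 [ 0.4934 -0.2963  0.1149]
 [ 0.4922 -0.2971  0.1264]
 [ 0.4919 -0.2989  0.129 ]
 [ 0.4908 -0.2957  0.1206]
 [ 0.4899 -0.2968  0.129 ]
 [ 0.4913 -0.3064  0.1163]
 [ 0.4879 -0.2949  0.1277]
 [ 0.489  -0.3103  0.1182]
 [ 0.486  -0.295   0.1266]
 [ 0.4842 -0.2932  0.1242]
 [ 0.484  -0.295   0.1265]
 [ 0.4816 -0.2926  0.13  ]
 [ 0.4812 -0.2923  0.1124]
 [ 0.4798 -0.2929  0.1268]
 [ 0.4777 -0.2907  0.1276]
 [ 0.4777 -0.2927  0.1284
[... 1144 characters left out ...]
055 -0.9944  0.6144 -0.0694]
post zs [0.1947 0.2051 0.2109 1.0981]
knob 84 [ 0.5979 -0.0239  0.2743] [ 0.3856 -0.1934  0.2173] [ 0.6167 -0.0078  1.0981]
pr [243 165  11   4  17] [ 0.6106 -0.144   0.1904] [ 0.616  -0.125   0.1999]
[ 0.0529 -0.9986  0.6123 -0.1332]
[[ 0.6106 -0.1265  0.1931]
 [ 0.6107 -0.1284  0.1928]
 [ 0.6109 -0.1362  0.1924]
 [ 0.611  -0.1328  0.1999]
 [ 0.6111 -0.1303  0.1914]
 [ 0.6112 -0.1341  0.191 ]]
pr [210 168  64  59 516] [ 0.4979 -0.1828  0.1639] [ 0.6138 -0.0625  0.1947]
[ 0.0758  0.9971  0.5667 -0.1229]
[[ 0.4979 -0.1472  0.1904]
 [ 0.4982 -0.149   0.1881]
 [ 0.4996 -0.1473  0.1922]
 [ 0.4998 -0.1491  0.191 ]
 [ 0.4998 -0.1453  0.1908]
 [ 0.4999 -0.151   0.1901]]
```

```bash
python3 - <<'E'
from h import *
np.set_printoptions(precision=4,suppress=True)
s=ld("top0");W=world(s);hsv=cv2.cvtColor(s["pixels"],cv2.COLOR_RGB2HSV);H,S,V=[hsv[...,i] for i in range(3)]
# table-free points from prongs: not green, not red
ok=(W[...,2]>.158)&(W[...,2]<.2)&(W[...,0]<.597)&(W[...,0]>.48)&(W[...,1]<-.04)&(W[...,1]>-.18)&~((H>60)&(H<98)&(S>80))&~((H<8)&(S>100))
n,l,st,c=cv2.connectedComponentsWithStats(ok.astype(np.uint8),connectivity=8)
for i in range(1,n):
    if st[i,4]>30:
        p=W[l==i];f=cv2.fitLine(p[:,:2].astype(np.float32),cv2.DIST_HUBER,0,.001,.001).ravel();d=f[:2]*np.sign(f[0])
        print("prong",st[i],"yaw",np.degrees(np.arctan2(d[1],d[0])),"mid",f[2:],p[:,:2].min(0))
        t=(p[:,:2]-f[2:])@d
        for a in np.arange(-.06,.06,.008):
            k=(t>=a)&(t<a+.008)
            if k.sum(): print("   t%.3f n%d"%(a,k.sum()),p[k].mean(0))
# pin washer
roi=(W[...,2]>.2)&(W[...,2]<.22)&(S<100)&(W[...,1]<-.115)&(W[...,1]>-.17)&(W[...,0]>.59)&(W[...,0]<.66)
p=W[roi];print("pin",len(p),p.mean(0),cv2.minEnclosingCircle(p[:,:2].astype(np.float32)),p[:,2].max())
# knob top
k=(W[...,2]>.228)&(W[...,2]<.245)&(W[...,1]>-.05)&(W[...,1]<.0)&(W[...,0]>.57)&(W[...,0]<.63);print("knob top",k.sum(),W[k].mean(0),W[k].min(0),W[k].max(0))
# obstacles: heights per coarse cell within workspace
g=np.zeros((10,14));
for a in range(10):
    for b in range(14):
        x=.3+.05*a;y=.4-.07*b
        q=W[(abs(W[...,0]-x)<.025)&(abs(W[...,1]-y)<.035)&(s["range_z"]>0)][:,2]
        g[a,b]=q.max() if len(q) else -1
print("cols y:",.4-.07*np.arange(14));
for a in range(10):print("%.2f"%(.3+.05*a),np.round(g[a],2))
E
```

```text
prong [210 176  16  40 171] yaw -14.061828 mid [ 0.5708 -0.0798] [ 0.5187 -0.0891]
   t-0.060 n5 [ 0.5194 -0.0663  0.1907]
   t-0.052 n16 [ 0.5241 -0.0676  0.1892]
   t-0.044 n15 [ 0.5318 -0.0698  0.1797]
   t-0.036 n15 [ 0.54   -0.0716  0.1698]
   t-0.028 n16 [ 0.548  -0.0734  0.1677]
   t-0.020 n18 [ 0.5557 -0.0756  0.1691]
   t-0.012 n19 [ 0.563  -0.0775  0.177 ]
   t-0.004 n18 [ 0.5709 -0.0793  0.1826]
   t0.004 n16 [ 0.5787 -0.0816  0.1826]
   t0.012 n17 [ 0.5866 -0.0832  0.1822]
   t0.020 n16 [ 0.5941 -0.0856  0.1826]
prong [253 176  19  51 215] yaw -13.9854765 mid [ 0.5499 -0.1604] [ 0.4979 -0.1788]
   t-0.060 n3 [ 0.4986 -0.1472  0.1898]
   t-0.052 n15 [ 0.5028 -0.1488  0.1901]
   t-0.044 n14 [ 0.5109 -0.1507  0.1803]
   t-0.036 n15 [ 0.5191 -0.1526  0.1693]
   t-0.028 n15 [ 0.5274 -0.1543  0.167 ]
   t-0.020 n18 [ 0.5346 -0.1567  0.1696]
   t-0.012 n20 [ 0.5423 -0.1583  0.1779]
   t-0.004 n17 [ 0.5501 -0.1603  0.1829]
   t0.004 n15 [ 0.5579 -0.1624  0.1828]
   t0.012 n17 [ 0.5653 -0.1645  0.1826]
   t0.020 n15 [ 0.5728 -0.1664  0.1822]
   t0.028 n17 [ 0.5808 -0.1682  0.1827]
[... 470 characters left out ...]
 -0.77]
0.35 [0.   0.   0.   0.   0.   0.   0.01 0.   0.01 0.   0.   0.   0.   0.  ]
0.40 [0.01 0.01 0.   0.01 0.01 0.01 0.01 0.01 0.01 0.01 0.04 0.04 0.04 0.01]
0.45 [0.12 0.12 0.12 0.05 0.05 0.04 0.04 0.04 0.   0.01 0.12 0.13 0.13 0.01]
0.50 [0.13 0.13 0.13 0.05 0.1  0.05 0.03 0.19 0.19 0.   0.13 0.12 0.04 0.  ]
0.55 [0.13 0.14 0.14 0.12 0.1  0.03 0.03 0.19 0.19 0.01 0.05 0.05 0.   0.02]
0.60 [0.16 0.16 0.17 0.17 0.17 0.17 0.24 0.21 0.21 0.   0.04 0.06 0.05 0.05]
0.65 [0.16 0.18 0.17 0.17 0.17 0.17 0.13 0.21 0.21 0.   0.05 0.05 0.05 0.05]
0.70 [0.16 0.16 0.17 0.17 0.17 0.17 0.14 0.02 0.   0.06 0.17 0.13 0.13 0.12]
0.75 [0.18 0.29 0.29 0.19 0.18 0.17 0.13 0.02 0.   0.31 0.17 0.14 0.14 0.14]
```

carry_out(series=[5,-3.5,2.5,0,0,-5,6,9.5,-7.5,5,0,0,-10,6,13.5,-12,7,0,0,-15,6,17,-17,8,0,0,-20,6,20,-22,9,0,0,-25,6,22.5,-27.5,10,0,0,-30,6,24.5,-33,10,0,0,-35,6,26,-39,10,0,0,-40,6], newtons=40)

```text
time: 1.15
eef_pos: [0.4815, 0.2193, 0.3267]
ee_rot: [[0.866, 0.499, 0.0], [0.499, -0.866, 0.0], [0.0, -0.0, -1.0]]
ft_force: [0.8, -1.2, -0.6]
width: 0.654
```

```bash
python3 - <<'E'
from bench import bot
import numpy as np
np.set_printoptions(precision=3,suppress=True)
o=bot.observe();print(o['time'],o['q'],o['eef_pos'],np.degrees(np.arctan2(o['ee_rot'][1,0],o['ee_rot'][0,0])),o['width'])
E
```

```text
1.15 [-0.355  0.171 -0.141  1.735  0.025  1.237  0.021] [0.481 0.219 0.327] 29.95038232656765 0.6543296129814773
```

carry_out(series=[0.3,-6,0,0,0,-5,6,0.5,-12,0,0,0,-10,6,0.5,-18,0,0,0,-16,6,0.3,-24,0,0,0,-22,6,0,-30,0,0,0,-28,6,-0.5,-36,0,0,0,-34,6,-1,-42,0,0,0,-40,6,-1.3,-48,0,0,0,-45,6])

```text
time: 2.15
eef_pos: [0.4673, -0.2604, 0.3267]
ee_rot: [[0.966, -0.259, 0.0], [-0.259, -0.966, 0.0], [0.0, -0.0, -1.0]]
ft_force: [1.6, 0.5, -0.4]
width: 0.656
```

carry_out(series=[-0.2,-5,-2,0,0,-2.5,6,-0.3,-9.7,-5,0,0,-5,6,-0.3,-9.7,-9,0,0,-5,6,-0.3,-9.7,-10.5,0,0,-5,6,-0.3,-9.7,-10.5,0,0,-5,6])

```text
time: 2.78
eef_pos: [0.4647, -0.3544, 0.2209]
ee_rot: [[0.941, -0.339, -0.002], [-0.339, -0.941, 0.002], [-0.002, -0.001, -1.0]]
ft_force: [0.4, 0.5, 0.1]
width: 0.656
```

```bash
python3 - <<'E'
from bench import bot,snapshot
import numpy as np,cv2
np.set_printoptions(precision=4,suppress=True)
o=bot.observe();print(o['time'],o['q'],o['eef_pos'],np.degrees(np.arctan2(o['ee_rot'][1,0],o['ee_rot'][0,0])),o['width'],o['ft_force'])
s=snapshot("wrist");cv2.imwrite("pics/w1.png",s["pixels"][:,:,::-1]);np.savez("w1.npz",R=o['ee_rot'],p=o['eef_pos'],**s)
s=snapshot("top");cv2.imwrite("pics/t1.png",s["pixels"][:,:,::-1])
E
```

```text
2.775 [ 0.3214  0.3721  0.3612  1.747  -0.1487  1.0519  0.3888] [ 0.4647 -0.3544  0.2209] -19.794192814677206 0.6563248048678938 [0.4118 0.5196 0.1101]
```

View pics/w1.png

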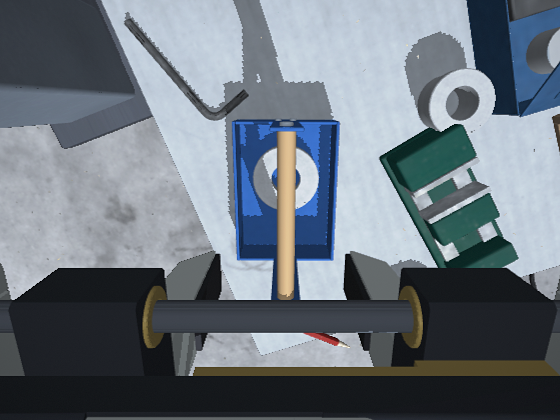

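View pics/t1.png

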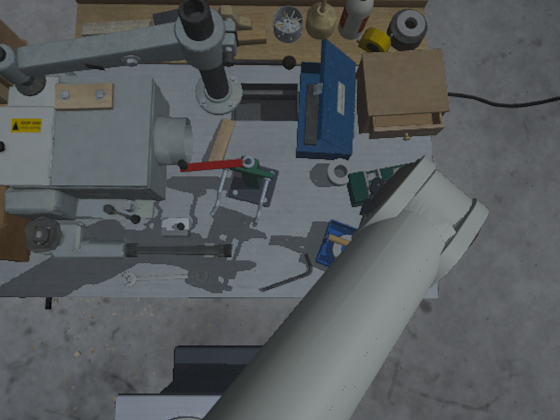

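The wrist view shows the bar from (286,131) to (286,297), between the two fingers and parallel to the pads. The ring is lying at (286,180). I'll check this against the top-camera estimate.

```bash
cat >> h.py <<'E'
def wr(s,uv,z):
    K=s["K"];T=np.eye(4);T[:3,:3]=s["R"];T[:3,3]=s["p"];T=T@s["mount"];c=T[:3,3]
    r=T[:3,:3]@np.array([(uv[0]-K[0,2])/K[0,0],(uv[1]-K[1,2])/K[1,1],1]);return c+r*(z-c[2])/r[2]
E
python3 - <<'E'
from h import *
np.set_printoptions(precision=4,suppress=True)
s=ld("w1");hsv=cv2.cvtColor(s["pixels"],cv2.COLOR_RGB2HSV);H,S,V=[hsv[...,i] for i in range(3)]
m=(H>8)&(H<28)&(S>50);m[:, :260]=0;m[:,310:]=0;m[:125]=0;m[302:]=0
for v in(140,180,220,260,290):
    u=np.where(m[v])[0];print(v,u.min(),u.max(),wr(s,((u.min()+u.max())/2,v),.119))
v=np.where(m.any(1))[0];print(v.min(),v.max());A=wr(s,(287,v.min()),.119);B=wr(s,(286,v.max()),.119);print(A,B,(A+B)/2,np.linalg.norm(A-B))
print("ring",wr(s,(287,180),.018))
E
```

```text
140 277 295 [ 0.4851 -0.304   0.119 ]
180 277 295 [ 0.4753 -0.3313  0.119 ]
220 277 294 [ 0.4646 -0.3604  0.119 ]
260 277 293 [ 0.4531 -0.3915  0.119 ]
290 278 293 [ 0.4445 -0.4166  0.119 ]
132 299
[ 0.4876 -0.299   0.119 ] [ 0.4422 -0.4245  0.119 ] [ 0.4649 -0.3617  0.119 ] 0.1335163025609546
ring [ 0.4701 -0.3516  0.018 ]
```

carry_out(series=[0.2,-0.1,-4,0,0,0,6,0.2,-0.1,-8,0,0,0,6,0.2,-0.1,-11,0,0,0,6,0.2,-0.1,-12,0,0,0,6,0.2,-0.1,-12,0,0,0,3,0.2,-0.1,-12,0,0,0,1,0.2,-0.1,-12,0,0,0,0.6,0.2,-0.1,-12,0,0,0,0.6], newtons=50)

```text
time: 3.88
eef_pos: [0.4673, -0.357, 0.1025]
ee_rot: [[0.94, -0.34, 0.001], [-0.34, -0.94, -0.001], [0.001, 0.0, -1.0]]
ft_force: [-0.2, -0.2, 0.4]
width: 0.266
```

carry_out(series=[0,0,0,0,0,0,0.6,0,0,0,0,0,0,0.6,0,0,0,0,0,0,0.6,0,0,0,0,0,0,0.6])

```text
time: 4.38
eef_pos: [0.4666, -0.3566, 0.1018]
ee_rot: [[0.94, -0.34, -0.0], [-0.34, -0.94, 0.0], [-0.001, -0.0, -1.0]]
ft_force: [-3.1, 2.1, 4.9]
width: 0.138
```

carry_out(series=[0,0,0.5,0,0,0,0.6,0,0,1.5,0,0,0,0.6,0,0,3,0,0,0,0.6,0,0,5,0,0,0,0.6,0,0,7,0,0,0,0.6,0,0,9,0,0,0,0.6,0,0,10,0,0,0,0.6,0,0,10,0,0,0,0.6])

```text
time: 5.38
eef_pos: [0.4674, -0.357, 0.2027]
ee_rot: [[0.94, -0.34, 0.002], [-0.34, -0.94, -0.001], [0.002, 0.0, -1.0]]
ft_force: [-0.3, -0.3, -5.6]
width: 0.134
```

```bash
python3 - <<'E'
from bench import bot,snapshot
import numpy as np,cv2
np.set_printoptions(precision=4,suppress=True)
o=bot.observe();print(o['time'],o['q'],o['eef_pos'],o['width'],o['ft_force'],o['ft_torque'])
s=snapshot("wrist");cv2.imwrite("pics/w2.png",s["pixels"][:,:,::-1]);np.savez("w2.npz",R=o['ee_rot'],p=o['eef_pos'],**s)
s=snapshot("side");cv2.imwrite("pics/s2.png",s["pixels"][:,:,::-1])
E
```

```text
5.375 [ 0.3255  0.3956  0.3594  1.7595 -0.1608  1.0133  0.3978] [ 0.4674 -0.357   0.2027] 0.13430159409340836 [-0.2664 -0.3104 -5.5635] [-0.1067  0.1355  0.0288]
```

View pics/w2.png

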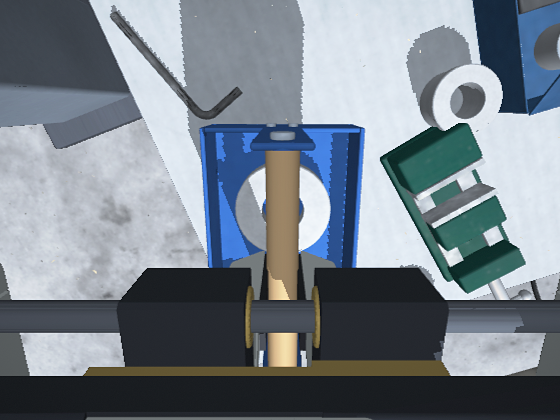

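View pics/s2.png

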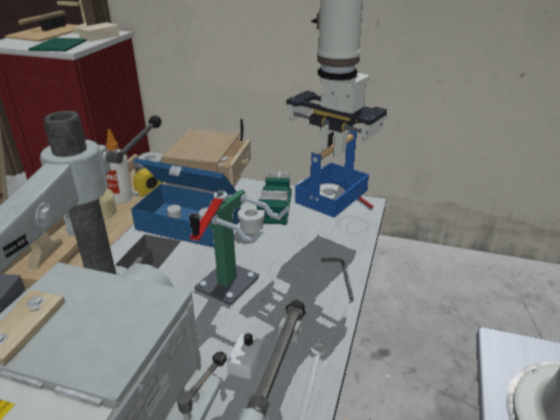

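The caddy hangs level in the jaws at about (330,185) in the side view, and the ring is still in the tray at (330,190). Next I take it round the front of the prongs.

carry_out(series=[-2,0.5,0.2,0,0,1,0.6,-3.7,2.5,0.3,0,0,2,0.6,-3.7,6,0.3,0,0,3,0.6,-3.7,10,0.3,0,0,4,0.6,-3.7,14.5,0.3,0,0,5,0.6,-3.5,19,0.3,0,0,6,0.6,-3.3,23,0.3,0,0,6,0.6,-3.1,25.5,0.3,0,0,6,0.6])

```text
time: 6.48
eef_pos: [0.4351, -0.0992, 0.204]
ee_rot: [[0.971, -0.238, -0.002], [-0.238, -0.971, 0.001], [-0.002, -0.001, -1.0]]
ft_force: [0.6, -0.5, -5.8]
width: 0.138
```

carry_out(series=[0,1.2,0,0,0,0,0.6,0,1.9,0,0,0,0,0.6,0,1.9,0,0,0,0,0.6,0,1.9,0,0,0,0,0.6])

```text
time: 6.98
eef_pos: [0.4358, -0.0839, 0.2047]
ee_rot: [[0.97, -0.241, -0.0], [-0.241, -0.97, -0.0], [0.0, 0.0, -1.0]]
ft_force: [-0.0, -0.1, -6.4]
width: 0.137
```

```bash
python3 - <<'E'
from bench import bot,snapshot
import numpy as np,cv2
np.set_printoptions(precision=4,suppress=True)
o=bot.observe();print(o['time'],o['q'],o['eef_pos'],np.degrees(np.arctan2(o['ee_rot'][1,0],o['ee_rot'][0,0])),o['width'],o['ft_force'],o['ft_torque'])
s=snapshot("wrist");cv2.imwrite("pics/w3.png",s["pixels"][:,:,::-1]);np.savez("w3.npz",R=o['ee_rot'],p=o['eef_pos'],**s)
s=snapshot("side");cv2.imwrite("pics/s3.png",s["pixels"][:,:,::-1]);np.savez("s3.npz",**s)
E
```

```text
6.975 [-0.0546  0.1256  0.1983  2.0851 -0.0301  0.9335 -0.0836] [ 0.4358 -0.0839  0.2047] -13.965550660624515 0.13731420258744678 [-0.0042 -0.1112 -6.4165] [-0.0905  0.0885 -0.0006]
```

View pics/w3.png

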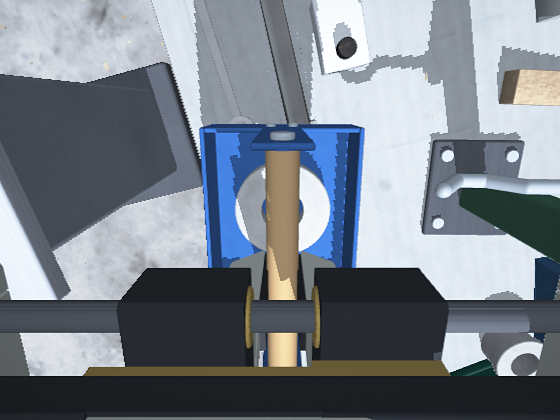

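View pics/s3.png

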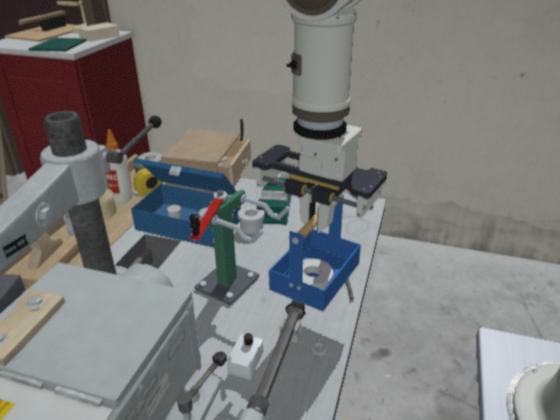

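```bash
python3 - <<'E'
from h import *
s=ld("w3");print(wr(s,(443,192),.19)); print(wr(s,(443,192),.193))
cv2.imwrite("pics/w3z.png",cv2.resize(s["pixels"][130:260,400:560,::-1],None,fx=4,fy=4))
E
```

```text
[ 0.52142117 -0.06672647  0.19      ]
[ 0.52024515 -0.06568345  0.193     ]
```

View pics/w3z.png

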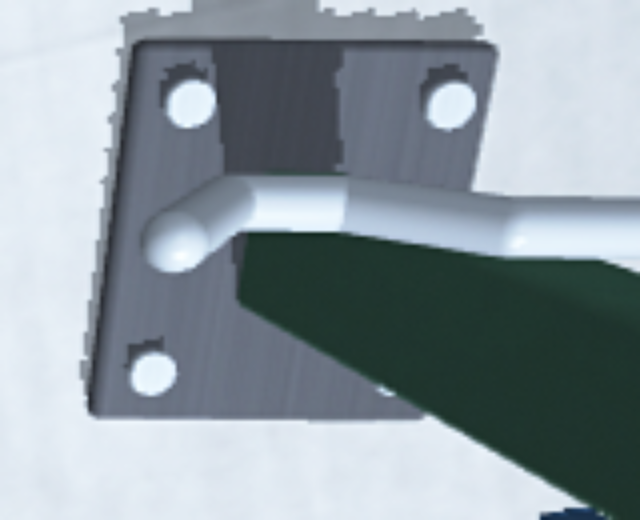

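carry_out(series=[1.5,-0.4,0,0,0,0,0.6,3.5,-0.9,0,0,0,0,0.6,5.5,-1.4,0,0,0,0,0.6,7.5,-1.9,0,0,0,0,0.6,9.2,-2.3,0,0,0,0,0.6,10.1,-2.5,0,0,0,0,0.6,10.1,-2.5,0,0,0,0,0.6,10.1,-2.5,0,0,0,0,0.6])

```text
time: 8.07
eef_pos: [0.5362, -0.1076, 0.2044]
ee_rot: [[0.971, -0.24, -0.001], [-0.24, -0.971, 0.0], [-0.001, 0.0, -1.0]]
ft_force: [0.4, -0.1, -5.9]
width: 0.136
```

```bash
python3 - <<'E'
from bench import bot,snapshot
import numpy as np,cv2
np.set_printoptions(precision=4,suppress=True)
o=bot.observe();print(o['time'],o['q'],o['eef_pos'],np.degrees(np.arctan2(o['ee_rot'][1,0],o['ee_rot'][0,0])),o['width'],o['ft_force'],o['ft_torque'])
s=snapshot("wrist");cv2.imwrite("pics/w4.png",s["pixels"][:,:,::-1]);np.savez("w4.npz",R=o['ee_rot'],p=o['eef_pos'],**s)
s=snapshot("side");cv2.imwrite("pics/s4.png",cv2.resize(s["pixels"][100:320,170:430,::-1],None,fx=3,fy=3,interpolation=cv2.INTER_CUBIC)[:600]);np.savez("s4.npz",**s)
E
```

```text
8.075 [-0.0213  0.3124  0.2061  1.8519 -0.0755  0.986  -0.0253] [ 0.5362 -0.1076  0.2044] -13.87076712508631 0.13623367508553913 [ 0.3634 -0.0667 -5.8906] [-0.1245  0.0388 -0.0138]
```

View pics/w4.png

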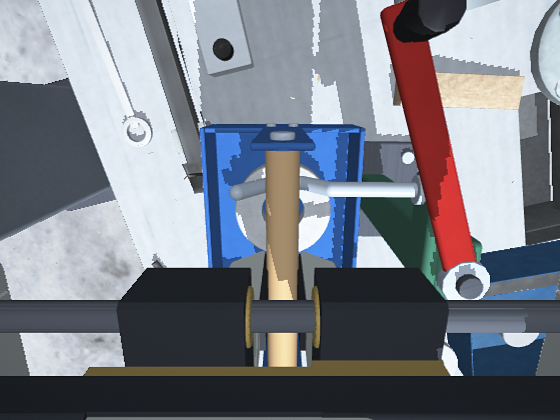

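View pics/s4.png

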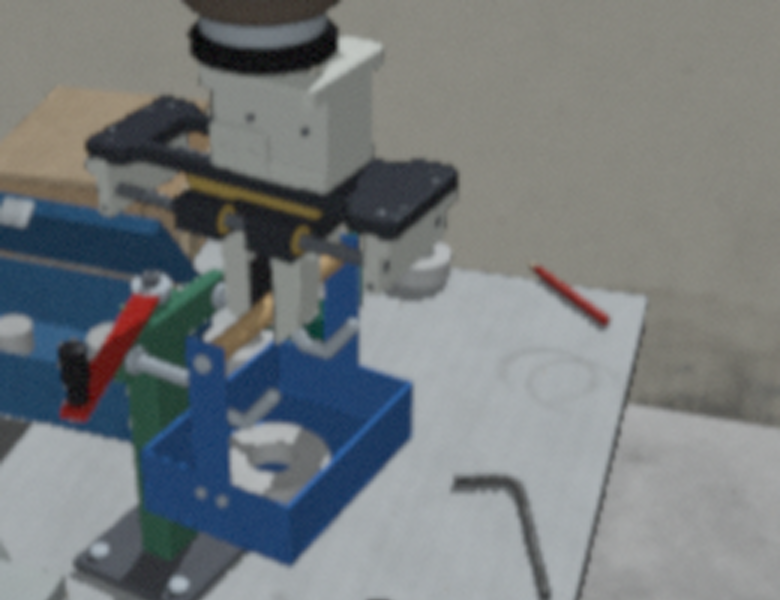

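The bar is above the seats: in the wrist view the left prong's tip is at (236,192) and its rear rise at (320,188), one on each side of the bar. I'll lower in stages.

carry_out(series=[0,0,-0.8,0,0,0,0.6,0,0,-1.7,0,0,0,0.6,0,0,-2.6,0,0,0,0.6,0,0,-3.3,0,0,0,0.6,0,0,-3.7,0,0,0,0.6,0,0,-3.9,0,0,0,0.6,0,0,-3.9,0,0,0,0.6])

```text
time: 9.05
eef_pos: [0.5369, -0.1077, 0.1657]
ee_rot: [[0.971, -0.24, 0.0], [-0.24, -0.971, 0.0], [0.0, -0.0, -1.0]]
ft_force: [-0.4, 0.9, -5.8]
width: 0.138
```

carry_out(series=[0,0,-0.15,0,0,0,0.6,0,0,-0.3,0,0,0,0.6,0,0,-0.45,0,0,0,0.6,0,0,-0.5,0,0,0,0.6])

```text
time: 9.55
eef_pos: [0.537, -0.1076, 0.1608]
ee_rot: [[0.971, -0.24, 0.0], [-0.24, -0.971, 0.0], [0.0, -0.0, -1.0]]
ft_force: [0.4, 0.9, -3.9]
width: 0.136
```

Contact is beginning: the load has dropped from 5.8 to 3.9 N. I'll lower a little more.

carry_out(series=[0,0,-0.1,0,0,0,0.6,0,0,-0.15,0,0,0,0.6,0,0,-0.15,0,0,0,0.6])

```text
time: 9.93
eef_pos: [0.5371, -0.1077, 0.1604]
ee_rot: [[0.971, -0.24, 0.001], [-0.24, -0.971, 0.0], [0.001, -0.0, -1.0]]
ft_force: [-4.2, 0.4, 6.4]
width: 0.137
```

```bash
python3 - <<'E'
from bench import bot,snapshot
import numpy as np,cv2
np.set_printoptions(precision=4,suppress=True)
o=bot.observe();print(o['time'],o['eef_pos'],o['width'],o['ft_force'],o['ft_torque'])
s=snapshot("wrist");cv2.imwrite("pics/w5.png",s["pixels"][:,:,::-1])
s=snapshot("side");cv2.imwrite("pics/s5.png",cv2.resize(s["pixels"][120:320,170:430,::-1],None,fx=3,fy=3,interpolation=cv2.INTER_CUBIC))
E
```

```text
9.925 [ 0.5371 -0.1077  0.1604] 0.13748998313940622 [-4.2374  0.4006  6.3544] [ 0.0866  0.9587 -0.07  ]
```

View pics/w5.png

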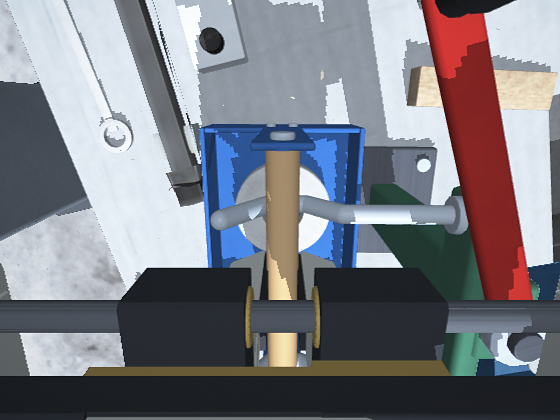

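View pics/s5.png

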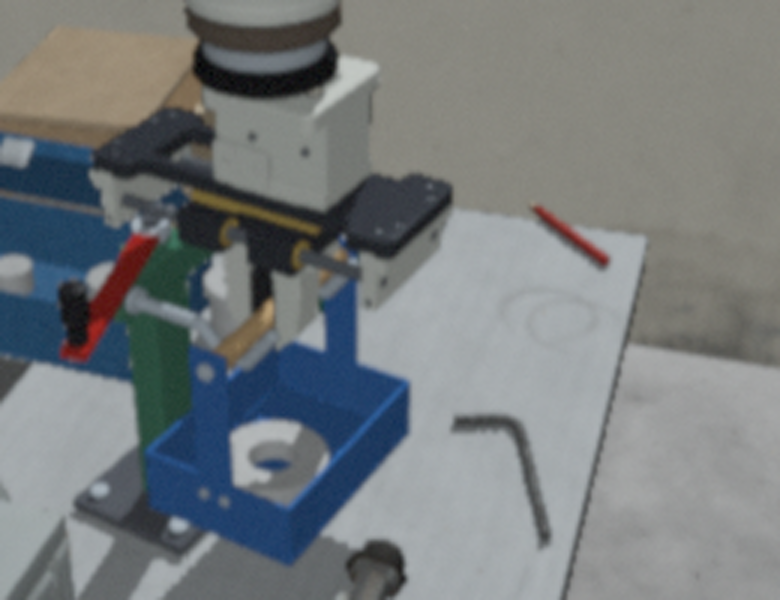

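carry_out(series=[0,0,0.15,0,0,0,0.6,-0.3,0.07,0.15,0,0,0,0.6,-0.3,0.07,0.05,0,0,0,0.6,-0.3,0.07,0,0,0,0,0.6,-0.3,0.07,0,0,0,0,0.6])

```text
time: 10.65
eef_pos: [0.5363, -0.1075, 0.1608]
ee_rot: [[0.971, -0.24, 0.005], [-0.24, -0.971, -0.001], [0.005, -0.0, -1.0]]
ft_force: [5.3, -1.6, 3.5]
width: 0.137
```

carry_out(series=[0.15,-0.04,0.05,0,0,0,0.6,0.15,-0.04,0.05,0,0,0,1.4,0.15,-0.04,0.05,0,0,0,1.7,0.15,-0.04,0.05,0,0,0,2.2,0.15,-0.04,0.05,0,0,0,3,0.15,-0.04,0.05,0,0,0,4,0.15,-0.04,0.05,0,0,0,4,0.15,-0.04,0.05,0,0,0,4])

```text
time: 11.65
eef_pos: [0.5352, -0.1074, 0.1596]
ee_rot: [[0.971, -0.24, -0.0], [-0.24, -0.971, 0.0], [-0.0, 0.0, -1.0]]
ft_force: [-0.3, 0.2, 1.2]
width: 0.438
```

```bash
python3 - <<'E'
from bench import bot,snapshot
import numpy as np,cv2
np.set_printoptions(precision=4,suppress=True)
o=bot.observe();print(o['time'],o['eef_pos'],o['width'],o['ft_force'],o['ft_torque'])
s=snapshot("wrist");cv2.imwrite("pics/w6.png",s["pixels"][:,:,::-1])
s=snapshot("side");cv2.imwrite("pics/s6.png",cv2.resize(s["pixels"][120:320,170:430,::-1],None,fx=3,fy=3,interpolation=cv2.INTER_CUBIC))
E
```

```text
11.65 [ 0.5352 -0.1074  0.1596] 0.4381842239411971 [-0.2923  0.1892  1.1639] [-0.1126  0.092   0.0335]
```

View pics/w6.png

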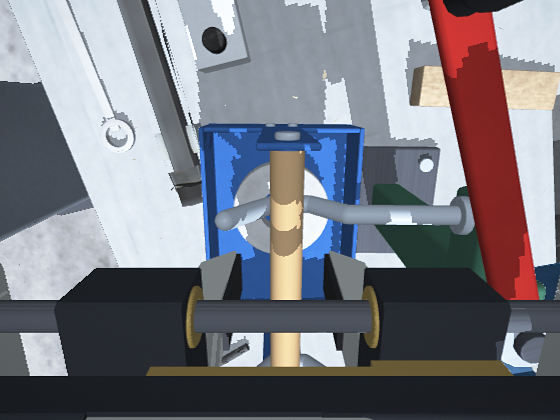

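View pics/s6.png

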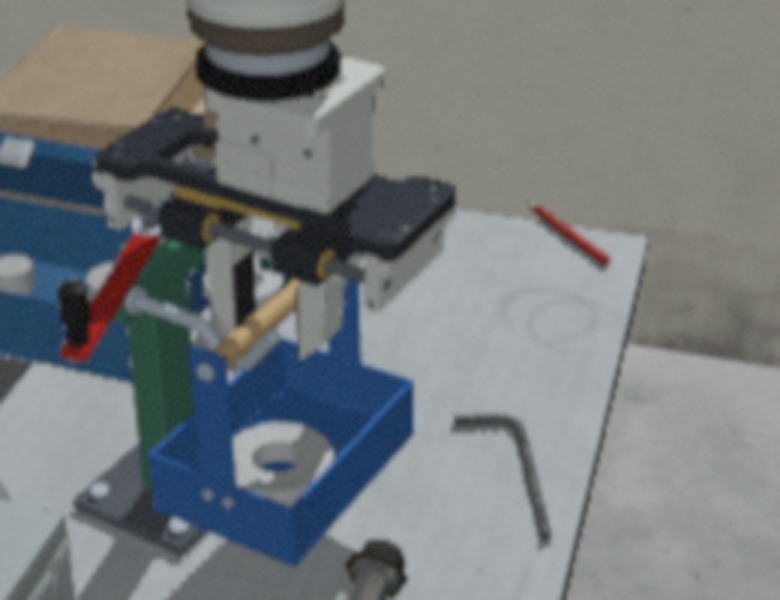

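The caddy hangs on both prongs by its bar, and the jaws are open either side of the bar with the ring still at (278,455) in the enlarged side view. I'll go straight up and then look at the knob.

carry_out(series=[0,0,1.5,0,0,0,4,0,0,4,0,0,0,4,0,0,8,0,0,0,4,0,0,12,0,0,5,4,0,3,13,0,0,10,4,0,6,13,0,0,15,4,0,6,13,0,0,20,4,0,6,13,0,0,20,4])

```text
time: 12.75
eef_pos: [0.5345, -0.0451, 0.2884]
ee_rot: [[0.994, 0.11, -0.003], [0.11, -0.994, 0.0], [-0.003, -0.001, -1.0]]
ft_force: [-0.5, 0.9, 0.7]
width: 0.43
```

```bash
python3 - <<'E'
from bench import bot,snapshot
from h import *
np.set_printoptions(precision=4,suppress=True)
o=bot.observe();print(o['time'],o['eef_pos'],np.degrees(np.arctan2(o['ee_rot'][1,0],o['ee_rot'][0,0])),o['width'],o['ft_force'],o['q'])
s=snapshot("wrist");cv2.imwrite("pics/w7.png",s["pixels"][:,:,::-1]);np.savez("w7.npz",R=o['ee_rot'],p=o['eef_pos'],**s)
s=snapshot("side");cv2.imwrite("pics/s7.png",cv2.resize(s["pixels"][120:320,170:430,::-1],None,fx=3,fy=3,interpolation=cv2.INTER_CUBIC));np.savez("s7.npz",**s)
s=snapshot("top");cv2.imwrite("pics/t7.png",s["pixels"][:,:,::-1]);np.savez("t7.npz",**s)
E
```

```text
12.75 [ 0.5345 -0.0451  0.2884] 6.340823995565159 0.42990946534814783 [-0.4603  0.8654  0.7265] [-0.0778  0.2093  0.1305  1.7774 -0.0299  1.1594  0.1726]
```

View pics/w7.png

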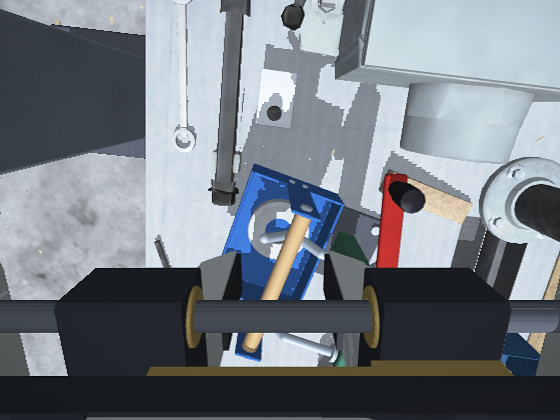

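View pics/s7.png

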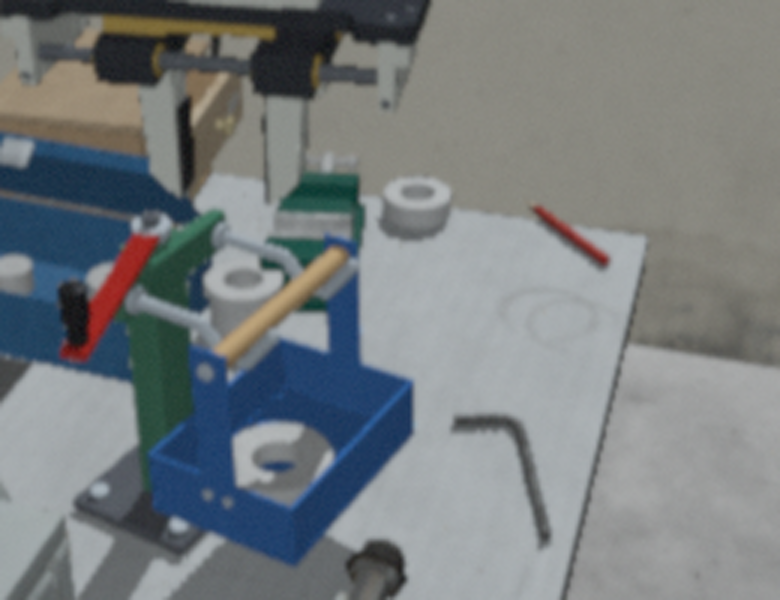

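View pics/t7.png

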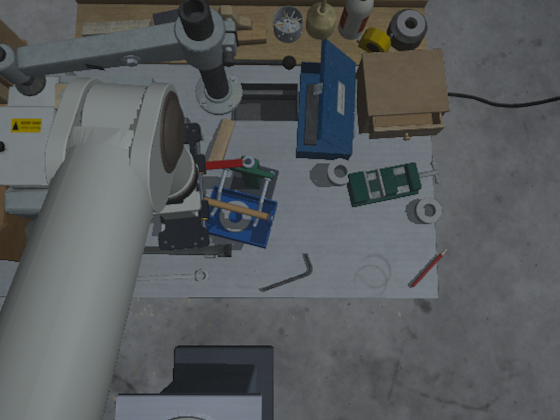

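```bash
python3 - <<'E'
from h import *
np.set_printoptions(precision=3,suppress=True)
s=ld("top0");W=world(s)
M=(W[...,2]>.22)&(W[...,2]<.9)&(W[...,0]<.95)
for zlo,zhi in((.22,.3),(.3,.4),(.4,.5),(.5,.9)):
    m=M&(W[...,2]>=zlo)&(W[...,2]<zhi)&(W[...,1]<.35)&(W[...,1]>-.25)
    p=W[m];print(zlo,len(p),p.min(0) if len(p) else'',p.max(0) if len(p) else '')
    for y in np.arange(-.25,.35,.05):
        q=p[(p[:,1]>=y)&(p[:,1]<y+.05)]
        if len(q):print("   y%.2f minx %.3f n%d"%(y,q[:,0].min(),len(q)))
s=ld("w7");hsv=cv2.cvtColor(s["pixels"],cv2.COLOR_RGB2HSV)
V=hsv[...,2];m=(V<70);m[:175]=0;m[220:]=0;m[:,:385]=0;m[:,430:]=0
n,l,st,c=cv2.connectedComponentsWithStats(m.astype(np.uint8));i=1+st[1:,4].argmax();print(st[i],c[i])
cv2.imwrite("pics/w7z.png",cv2.resize(s["pixels"][160:240,360:460,::-1],None,fx=6,fy=6))
for uv,z in(((404,196),.239),((412,200),.239)): print(wr(s,uv,z))
E
```

```text
0.22 8791 [ 0.602 -0.224  0.22 ] [0.885 0.322 0.3  ]
   y-0.25 minx 0.769 n76
   y-0.20 minx 0.778 n154
   y-0.15 minx 0.784 n486
   y-0.10 minx 0.787 n1159
   y-0.05 minx 0.602 n930
   y-0.00 minx 0.806 n1031
   y0.05 minx 0.788 n1003
   y0.10 minx 0.783 n974
   y0.15 minx 0.783 n915
   y0.20 minx 0.775 n884
   y0.25 minx 0.763 n1048
   y0.30 minx 0.762 n131
0.3 1324 [ 0.77 -0.22  0.3 ] [0.874 0.298 0.36 ]
   y-0.25 minx 0.770 n77
   y-0.10 minx 0.802 n623
   y-0.05 minx 0.804 n575
   y0.25 minx 0.778 n49
0.4 0  
0.5 0  
[388 181  37  32 738] [406.443 195.079]
[ 0.603 -0.011  0.239]
[ 0.609 -0.013  0.239]
```

View pics/w7z.png

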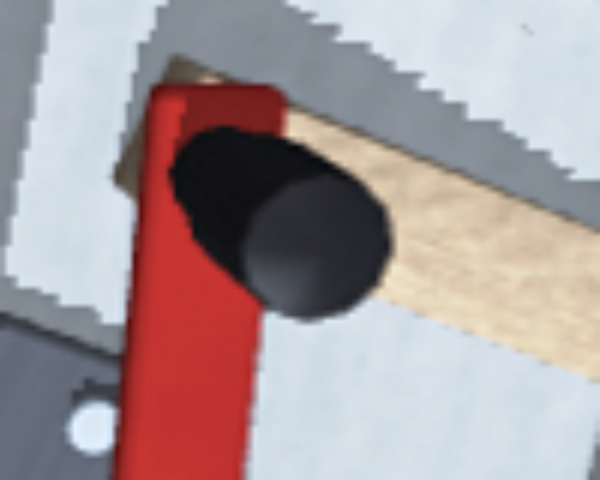

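carry_out(series=[3,1.2,0,0,0,0,4,6,2.4,0,0,0,0,4,7.5,3.05,0,0,0,0,4,7.5,3.05,0,0,0,0,4,7.5,3.05,-1,0,0,0,4,7.5,3.05,-3,0,0,0,4,7.5,3.05,-3,0,0,0,4])

```text
time: 13.78
eef_pos: [0.6082, -0.0176, 0.2577]
ee_rot: [[0.994, 0.106, -0.004], [0.106, -0.994, -0.0], [-0.004, -0.0, -1.0]]
ft_force: [-0.4, 0.4, -0.6]
width: 0.434
```

```bash
python3 - <<'E'
from bench import bot,snapshot
from h import *
np.set_printoptions(precision=4,suppress=True)
o=bot.observe();print(o['time'],o['eef_pos'],np.degrees(np.arctan2(o['ee_rot'][1,0],o['ee_rot'][0,0])),o['width'],o['ft_force'],o['q'])
s=snapshot("wrist");cv2.imwrite("pics/w8.png",s["pixels"][:,:,::-1]);np.savez("w8.npz",R=o['ee_rot'],p=o['eef_pos'],**s)
s=snapshot("side");cv2.imwrite("pics/s8.png",cv2.resize(s["pixels"][120:320,130:390,::-1],None,fx=3,fy=3,interpolation=cv2.INTER_CUBIC))
E
```

```text
13.775 [ 0.6082 -0.0176  0.2577] 6.068533745507124 0.4344603287665894 [-0.394   0.4214 -0.6423] [-0.1051  0.3682  0.1165  1.6379 -0.0457  1.1425  0.1287]
```

View pics/w8.png

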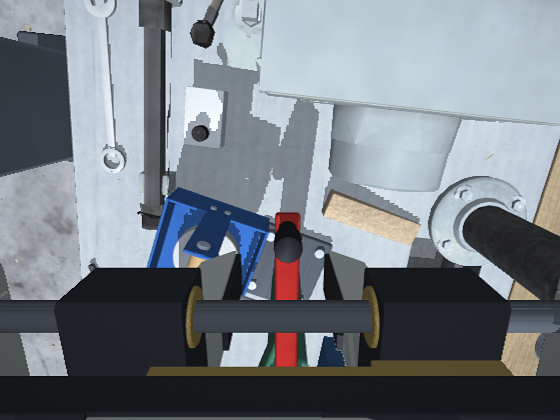

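View pics/s8.png

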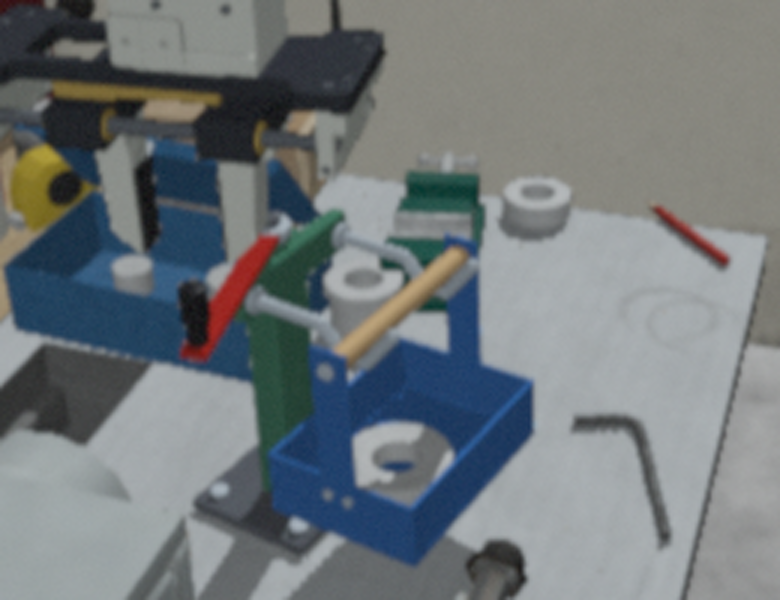

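```bash
python3 - <<'E'
from h import *
s=ld("w8");print(wr(s,(288,248),.239))
r=np.radians
p=np.array([.6222,-.1345]);x=np.array([np.cos(r(-14)),np.sin(r(-14))]);y=np.array([-x[1],x[0]])
K0=p+.122*(-x*np.cos(1.22)+y*np.sin(1.22));print(K0)
for d in range(0,81,10):
    a=1.22-r(d);print(d,a,np.round(100*(p+.122*(-x*np.cos(a)+y*np.sin(a))-K0),2))
E
```

```text
[ 0.61043526 -0.01133556  0.239     ]
[ 0.60923759 -0.01319058]
0 1.22 [0. 0.]
10 1.045467074800567 [-2.09 -0.41]
20 0.870934149601134 [-4.07 -1.17]
30 0.6964012244017012 [-5.89 -2.27]
40 0.5218682992022682 [-7.49 -3.67]
50 0.3473353740028352 [-8.83 -5.33]
60 0.17280244880340234 [-9.86 -7.19]
70 -0.0017304763960306335 [-10.55  -9.2 ]
80 -0.1762634015954636 [-10.88 -11.3 ]
```

The wrist view shows the knob at (288,245) between the fingers, and the side view shows the caddy hanging still. I'll lower over the knob.

carry_out(series=[0.15,0.4,-0.5,0,0,0,4,0.15,0.4,-1.5,0,0,0,4,0.15,0.4,-3,0,0,0,4,0.15,0.4,-4,0,0,0,4,0.15,0.4,-4.4,0,0,0,4,0.15,0.4,-4.4,0,0,0,2.8,0.15,0.4,-4.4,0,0,0,2.8])

```text
time: 14.75
eef_pos: [0.6122, -0.0129, 0.2162]
ee_rot: [[0.994, 0.107, 0.001], [0.107, -0.994, 0.0], [0.001, 0.0, -1.0]]
ft_force: [-0.3, -0.2, 0.4]
width: 0.313
```

```bash
python3 - <<'E'
from bench import bot,snapshot
from h import *
np.set_printoptions(precision=4,suppress=True)
o=bot.observe();print(o['time'],o['eef_pos'],o['width'],o['ft_force'])
s=snapshot("wrist");cv2.imwrite("pics/w9.png",s["pixels"][:,:,::-1])
s=snapshot("side");cv2.imwrite("pics/s9.png",cv2.resize(s["pixels"][120:320,130:390,::-1],None,fx=3,fy=3,interpolation=cv2.INTER_CUBIC))
E
```

```text
14.75 [ 0.6122 -0.0129  0.2162] 0.3128678019520671 [-0.2916 -0.2223  0.3635]
```

View pics/w9.png

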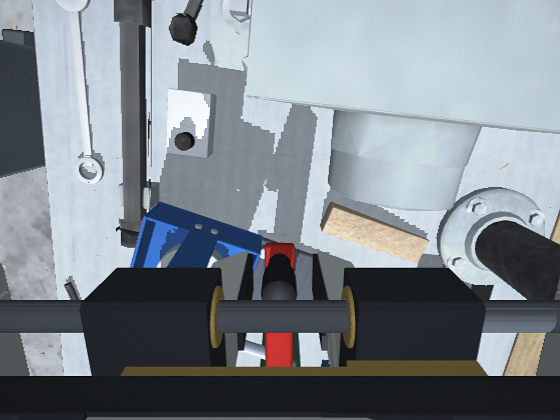

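View pics/s9.png

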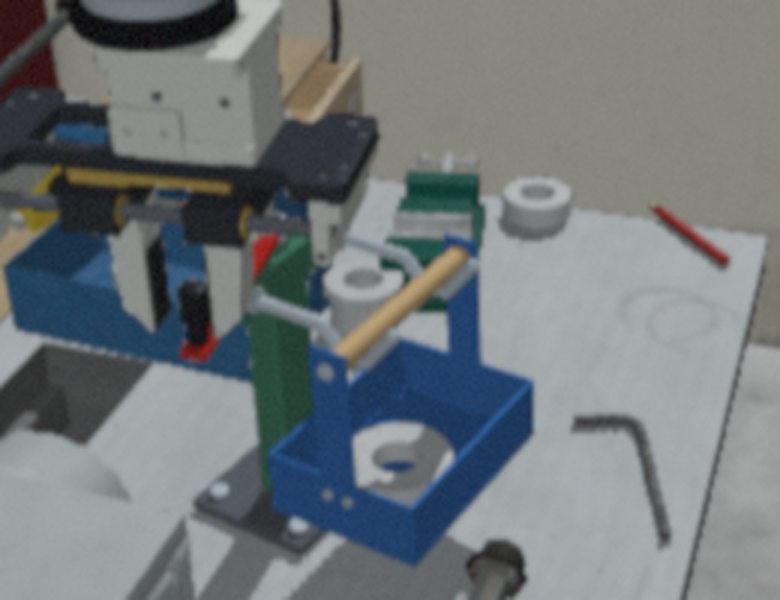

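The knob at (195,315) in the enlarged side view stands between the two fingers. I'll swing it along the arc.

carry_out(series=[-1.1,-0.15,0,0,0,5,2.8,-2.1,-0.4,0,0,0,10,2.8,-3.1,-0.75,0,0,0,15,2.8,-4.1,-1.2,0,0,0,20,2.8,-5,-1.7,0,0,0,25,2.8,-5.9,-2.3,0,0,0,30,2.8,-6.7,-2.95,0,0,0,35,2.8,-7.5,-3.7,0,0,0,40,2.8])

```text
time: 15.85
eef_pos: [0.537, -0.0498, 0.2162]
ee_rot: [[0.691, 0.723, 0.001], [0.723, -0.691, 0.0], [0.001, 0.001, -1.0]]
ft_force: [-0.1, 0.3, 0.2]
width: 0.31
```

```bash
python3 - <<'E'
from bench import bot,snapshot
from h import *
np.set_printoptions(precision=4,suppress=True)
o=bot.observe();print(o['time'],o['eef_pos'],o['width'],o['ft_force'],o['ft_torque'],o['q'])
s=snapshot("side");cv2.imwrite("pics/s10.png",cv2.resize(s["pixels"][120:320,130:390,::-1],None,fx=3,fy=3,interpolation=cv2.INTER_CUBIC))
E
```

```text
15.85 [ 0.537  -0.0498  0.2162] 0.3097583669492811 [-0.1301  0.2739  0.1924] [ 0.0443 -0.0081 -0.044 ] [ 0.043   0.2822 -0.0001  1.8541 -0.0003  1.0043  0.8514]
```

View pics/s10.png

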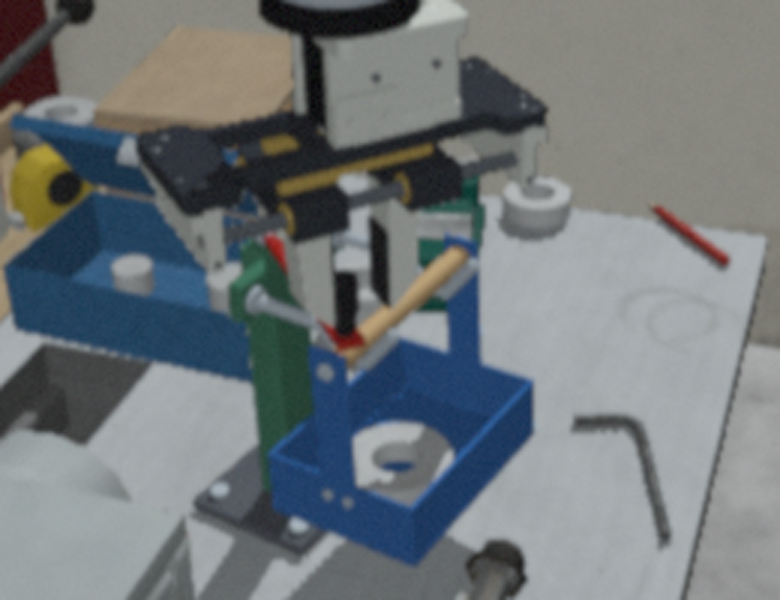

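carry_out(series=[-0.7,-0.8,0,0,0,5,2.8,-1.35,-1.65,0,0,0,10,2.8,-1.9,-2.6,0,0,0,15,2.8,-2.4,-3.5,0,0,0,20,2.8,-2.75,-4.5,0,0,0,25,2.8,-3.05,-5.4,0,0,0,30,2.8,-3.1,-5.8,0,0,0,30,2.8,-3.1,-6,0,0,0,30,2.8])

```text
time: 16.9
eef_pos: [0.5061, -0.1098, 0.2159]
ee_rot: [[0.242, 0.97, 0.0], [0.97, -0.242, 0.0], [0.0, 0.0, -1.0]]
ft_force: [0.2, -0.1, -0.7]
width: 0.303
```

carry_out(series=[-0.05,-0.2,0,0,0,0,2.8,-0.1,-0.4,0,0,0,0,2.8,-0.15,-0.6,0,0,0,0,2.8,-0.15,-0.6,0,0,0,0,2.8])

```text
time: 17.4
eef_pos: [0.5054, -0.1127, 0.2158]
ee_rot: [[0.238, 0.971, 0.001], [0.971, -0.238, 0.003], [0.004, 0.0, -1.0]]
ft_force: [2.7, 7.8, -1.3]
width: 0.309
```

```bash
python3 - <<'E'
from bench import bot,snapshot
from h import *
np.set_printoptions(precision=4,suppress=True)
o=bot.observe();print(o['time'],o['eef_pos'],o['width'],o['ft_force'],o['ft_torque'],o['q'])
s=snapshot("wrist");cv2.imwrite("pics/w11.png",s["pixels"][:,:,::-1])
s=snapshot("side");cv2.imwrite("pics/s11.png",cv2.resize(s["pixels"][120:320,130:390,::-1],None,fx=3,fy=3,interpolation=cv2.INTER_CUBIC))
E
```

```text
17.4 [ 0.5054 -0.1127  0.2158] 0.30909952127325363 [ 2.7233  7.7608 -1.2768] [ 1.5395 -0.4206 -0.0817] [ 0.2058  0.2463 -0.0417  1.903   0.008   0.9918  1.492 ]
```

View pics/s11.png

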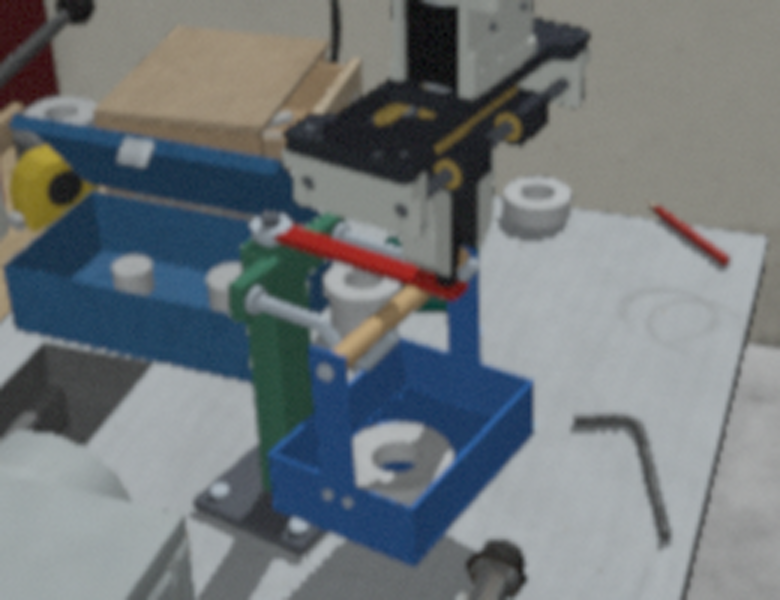

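View pics/w11.png

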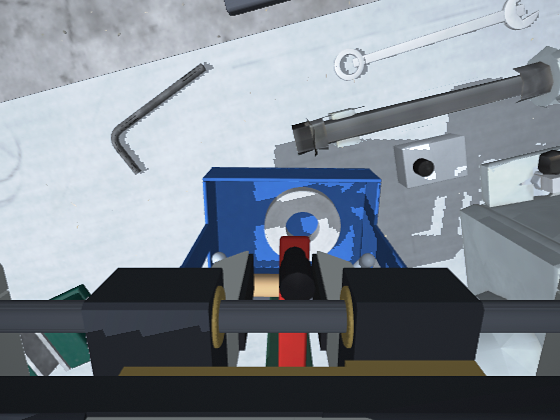

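The stop is reached: an 8 N reaction, with the arm lying across the bar. I'll centre the fingers on the knob, lift off and move clear.

carry_out(series=[0.1,0.5,0,0,0,0,2.8,0.15,0.8,0,0,0,0,3.2,0.15,0.8,0.5,0,0,0,3.2,0.15,0.8,2,0,0,0,3.2,0.15,0.8,4.5,0,0,0,3.2,0.15,0.8,8,0,0,0,3.2,0.15,0.8,11,0,0,0,3.2,-2,5,12,0,0,0,3.2])

```text
time: 18.5
eef_pos: [0.4862, -0.069, 0.3391]
ee_rot: [[0.246, 0.969, 0.005], [0.969, -0.246, -0.002], [-0.0, 0.006, -1.0]]
ft_force: [0.3, 1.2, -0.2]
width: 0.349
```

carry_out(series=[-1,6,0,0,0,0,3.2,-2,12,0,0,0,0,3.2,-3,18,0,0,0,0,3.2,-3,24,0,0,0,0,3.2,-3,28,0,0,0,0,3.2,-3,28,0,0,0,0,3.2])

```text
time: 19.25
eef_pos: [0.4537, 0.2178, 0.3369]
ee_rot: [[0.234, 0.972, 0.001], [0.972, -0.234, 0.002], [0.002, 0.001, -1.0]]
ft_force: [0.4, -1.2, -0.4]
width: 0.348
```

```bash
python3 - <<'E'
from bench import bot,snapshot
from h import *
np.set_printoptions(precision=4,suppress=True)
o=bot.observe();print(o['time'],o['eef_pos'],o['width'],o['ft_force'],o['q'])
s=snapshot("top");cv2.imwrite("pics/t12.png",s["pixels"][:,:,::-1]);np.savez("t12.npz",**s)
cv2.imwrite("pics/t12z.png",cv2.resize(s["pixels"][140:260,180:300,::-1],None,fx=5,fy=5,interpolation=cv2.INTER_CUBIC))
W=world(s);hsv=cv2.cvtColor(s["pixels"],cv2.COLOR_RGB2HSV);H,S=hsv[...,0],hsv[...,1]
m=((H<8)|(H>172))&(S>120)&(abs(W[...,2]-.203)<.01)&(W[...,0]>.45)&(W[...,0]<.65)&(W[...,1]>-.25)&(W[...,1]<0.05)
f=cv2.fitLine(W[m][:,:2].astype(np.float32),cv2.DIST_HUBER,0,.001,.001).ravel();d=f[:2]*np.sign(f[0]);print("keeper yaw",m.sum(),np.degrees(np.arctan2(d[1],d[0])))
m=(H>10)&(H<28)&(S>50)&(W[...,2]>.16)&(W[...,2]<.195)&(W[...,0]>.45)&(W[...,0]<.6)&(W[...,1]>-.22)&(W[...,1]<0)
p=W[m];f=cv2.fitLine(p[:,:2].astype(np.float32),cv2.DIST_HUBER,0,.001,.001).ravel();d=f[:2]*np.sign(f[1]);print("bar yaw",m.sum(),np.degrees(np.arctan2(-d[0],d[1])),"z top",np.median(p[:,2]),p[:,:2].min(0),p[:,:2].max(0))
s=snapshot("side");cv2.imwrite("pics/s12.png",cv2.resize(s["pixels"][120:320,130:390,::-1],None,fx=3,fy=3,interpolation=cv2.INTER_CUBIC))
E
```

```text
19.25 [0.4537 0.2178 0.3369] 0.34846793296319073 [ 0.3983 -1.1824 -0.3909] [-0.1859  0.124  -0.3445  1.7723  0.0429  1.251   0.7933]
keeper yaw 451 -13.86424
bar yaw 381 -14.497694 z top 0.18084418864489527 [ 0.513  -0.1736] [ 0.5557 -0.0461]
```

View pics/t12z.png

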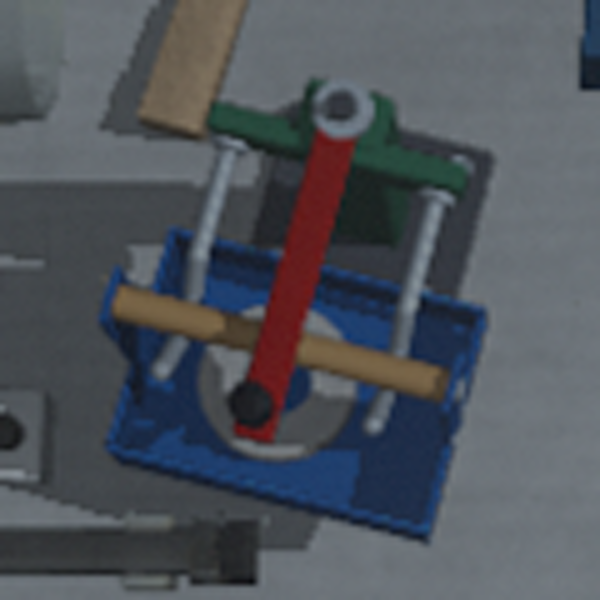

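View pics/s12.png

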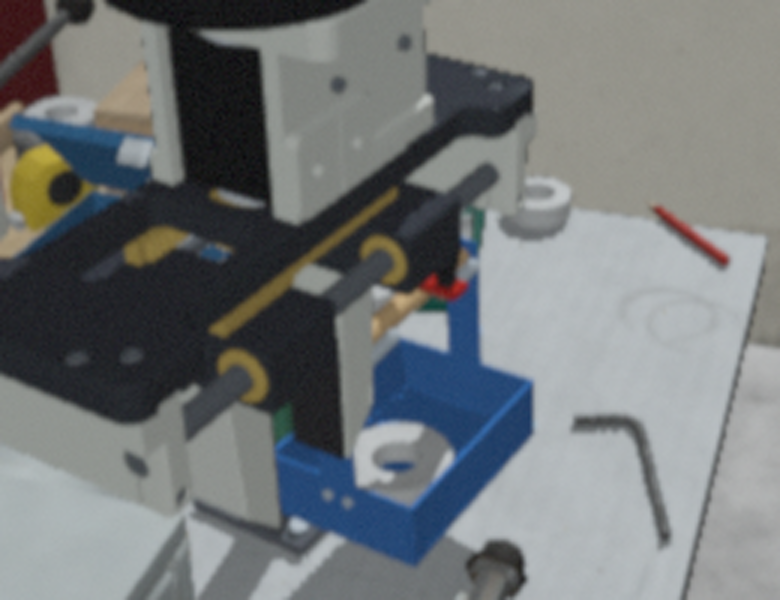

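The enlarged top view shows the keeper running from the pin at (342,105) to its knob at (250,403), midway between the prongs and across the bar. The bar lies on both prongs, and the ring is in the tray. The arm is clear of everything, so I'll hand in.

```bash
python3 -c "
from bench import order;print(order.finish_job())"
```

```text
the job is handed in; nothing more can be done
None
```

The caddy is hanging by its bar on both prongs with the spacer ring still in its tray, and the keeper arm is swung over the handle to its stop. I handed the job in at about 19.4 s of the 67 s. No verdict was reported.

- **Caddy:** I gripped the bar, carried the caddy round the front of the prongs, lowered it into the seats and let go. In the last top view the bar is at −14.5° against the hook's −14°. Its top reads 181 mm, against 183 mm expected, within the stated 2 mm accuracy.
- **Keeper:** I swung it only after the caddy was hanging free, with the fingers loosely either side of the knob. I stopped at about 8 N of resistance. It now reads −13.9°, so it is closed to within about 0.1°.
- **Other things:** I did not touch the setting block or the hex key, and neither looked moved. The gripper was well clear of everything at hand-in.
- **Seating forces:** While seating the bar, the wrist force was up to about 8 N, mainly from friction. I shifted the bar about 1 mm before releasing it.
- **Weak check:** In the last side view the gripper hid part of the hook, so the final check rests mainly on the top view.

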